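Unstack coating samples onto their stations

ROBOT

A 6-joint arm with a two-finger parallel gripper is mounted at the origin on the work surface. World frame = base frame: x ahead of the robot, y to its left, z up, the work surface at z = 0. Lengths are in mm, angles in rad, forces in N, time in s.
With the tool pointing down it reaches from about 300 to 775 mm from the base axis. Payload 14.6 kg.
Tool frame: the origin (TCP) lies midway between the tips of the shut fingers; the grasp point (between the pads) lies 19 mm behind it (manip.hold_point_z is the distance from the TCP to the grasp point, in mm); z points along the fingers, y is the direction in which the jaws open and shut (so a half turn about z gives the same grasp; the last joint's range is limited). The gripper opens to 94 mm and grips with 3 to 60 N. Pads are 16 mm wide; open, the fingers measure 119 mm over their backs; the gripper's body (75 mm by 177 mm) begins 78 mm behind the grasp point.
Start: joints at [-1.293, 0.3, 1.521, -0, 1.321, -0.067], TCP at [185.897, -517.621, 205.446] pointing down, gripper open.
Joint ranges: [-3.03, 3.03], [-0.79, 2.21], [0.23, 2.52], [-1.04, 4.18], [0, 3.07], [-2.55, 2.55]. Speed limits (rad/s): [2.22, 2.22, 2.57, 3.14, 3.14, 3.14].

INTERFACE

Orientations are given as [roll, pitch, yaw] about the fixed x, y, z axes, in that order (R = Rz(yaw) Ry(pitch) Rx(roll)).
In Python, from cell import manip gives the robot as it stands.
- The arm moves only by the shell command python3 -m crank 'ROWS' [OPENING] [FORCE]. ROWS is JSON, a list of rows, each an object with "offset": the shift along the world's x, y, z in m, a list of three; "spin": the turn about the world's z in degrees. In form: [{"offset": [dx, dy, dz], "spin": spin}, ...]. A call has exactly 8 rows; each row is the pose to reach, as a shift and turn from the pose measured when the call began; what a row does not reach only later rows make up. A row lasts 1/12 s, in which the tool goes at most 41.7 mm and 7.16 degrees, less where a joint would pass 70% of its speed; a pose out of reach is approached as far as the arm can. A call with a gripper value outside its range is refused whole. OPENING is the opening, from 0 (shut) to 1 (fully open), set as the call begins (- or left out, the last holds). The fingers move at their own pace and stop on an object; FORCE is the grip in N (left out, the last holds). Time passes only in rows, so rows that repeat a pose let the fingers close, or fill a call up. It gives the time, the measured TCP pose, the force and the opening at its end, in the units of the state.
- manip.read_state(): the state, without advancing time (a new reading comes with each control period).
- manip.camera(name): name is "scene" or "top"; returns a dict with "pixels" (384x512x3 uint8, red, green, blue), "fx", "fy", "cx", "cy" (pixels), "extrinsics" (4x4, takes a point from world to camera coordinates). Camera axes: x right, y down, z forward; pixel columns grow to the right and rows downward; lengths in mm; the calibration is good to about 2 mm. A picture is of the moment at which its call begins. There is no depth.
- manip.sign_off(): hands the job in, once; it reports no verdict.
Trained networks look in a picture, given as the dict that the camera call returned (one of the last four; its "shot" number tells which), for a name from the list of things; names that differ only in an ending like _2 or _b are one class to them, and where a whole thing is asked for, a point or a joint stands for the part that bears it (a point fixed in the world has none). Each returns a list of dicts, best first, with "conf" (0 to 1); they miss things now and then, are a little off and sometimes report something else, mostly with a low value. They report only what shows in the picture. A call takes as long as a camera call. They do not tell look-alikes from the thing itself.
- manip.search_frame(picture, name): "location" ([x, y, z] in mm, in world coordinates, good to about 4 mm: the middle of the surface that is visible of it).
- manip.masks_of(picture, name): "mask" (384x512 bool, what is visible of it).
The state is a dict: "clock": time; "joints": joint angles; "qd": joint speeds; "effort": joint torques, N m; "eef_pos": TCP position; "eef_rot": TCP orientation; "wrist_force": force on the tool from outside, world axes, zero at the start; "moment": the same for the moment, N m; "finger_gap": finger opening in mm.
Only numpy, scipy, OpenCV 4.12 (cv2) and the standard library are available. Lean on these libraries where they do the work, as an engineer would, in place of code of your own. Each camera call takes 0.05 s, during which the arm holds its last target. There are 200 camera calls.

TASK

The samples for the next coating runs have been left in two stacks on the bench. Take the stacks apart and set each sample down flat in the middle of its own station, without dropping any: the grooved graphite plate on the hot plate, the square aluminium end plate on the lab jack, the steel disc on the balance pan, the white ceramic strip on the round vacuum chuck and the small copper button in the porcelain dish.

Things in the scene. Friction and masses are not known exactly. Their poses are not given: they have to be found in the camera images.
- graphite_plate: Grey graphite flow-field plate, oblong, 96 (its x) x 64 (its y) x 15 mm thick, with a meandering groove pattern on top; lies on the bench as the bottom of one stack. Origin: the centre of its underside; z up when it lies flat. 165 g nominal.
- end_plate: Plain silver-grey aluminium end plate, square, 66 x 66 x 15 mm thick, a dark bolt hole near each corner; lies on the bench as the bottom of the other stack. Origin: the centre of its underside; z up when it lies flat. 170 g nominal.
- steel_disc: Plain steel disc, 44 mm diameter, 12 mm thick; lies on one of the two bottom plates. Origin: the centre of its underside; z up when it lies flat. 140 g nominal.
- ceramic_strip: White ceramic strip, 60 (its x) x 24 (its y) x 12 mm thick; lies on the other bottom plate. Origin: the centre of its underside; z up when it lies flat. 67 g nominal.
- copper_button: Small copper cylinder, 20 mm diameter, 12 mm high; stands on top of the stack whose bottom is the graphite plate, on the disc or on the strip. Origin: the centre of its underside; z up when it lies flat. 34 g nominal.
- hotplate: Small white laboratory hot plate (cold), with two black knobs on its front. The square white ceramic top is 130 x 130 mm, flat, 64 mm above the bench; the housing reaches 98 mm (knobs 110 mm) from the middle towards its front (its -x), 67 mm behind. Fixed to the bench. Origin: at bench level, straight below the middle of the ceramic top; x to its back, y to its left, z up.
- lab_jack: Steel scissor lab jack with a square top plate 110 x 110 mm, flat, 60 mm above the bench; rigid. A black screw knob sticks out 90 mm from the middle at its front (its -x). Fixed to the bench. Origin: at bench level, straight below the middle of the top plate; z up.
- balance: Laboratory balance, ivory housing 152 x 130 mm, with a round flat steel weighing pan of 90 mm diameter, its surface 46 mm above the bench (rigid); the display lies in front of the pan (its -x), 35 to 39 mm above the bench, the housing reaching 92 mm from the middle of the pan to the front. Fixed to the bench. Origin: at bench level, straight below the middle of the pan; z up.
- vacuum_chuck: Vacuum chuck (not under vacuum): a dark round disc of 72 mm diameter with thin concentric rings, flat, surface 42 mm above the bench, on a 100 x 100 x 12 mm aluminium base with a brass nipple at the front (its -x). Fixed to the bench. Origin: at bench level, straight below the middle of the disc; z up.
- porcelain_dish: Shallow round white porcelain dish, 130 mm outer diameter at the rim, 12 mm high, wall 4 mm; flat floor of about 112 mm diameter, 4 mm above the bench. Fixed to the bench. Origin: at bench level, straight below the middle of the dish; z up.
There are look-alikes about, which are no part of the job. There is more than one size of the ceramic_strip; the one meant has the size given above.

How it is judged (in metres and radians):
At the end, for the whole second after the job is handed in: Every sample lies still and flat (within 0.1 rad) on the surface of the station named in the goal (height within 4 mm), its centre within 12 mm of the middle of hot plate, jack, pan or chuck; the button within 15 mm of the middle of the dish (horizontal distance between graphite_plate and hotplate below 0.012 m and z of graphite_plate in the frame of hotplate between 0.06 and 0.068 m and angle between each of graphite_plate, end_plate, steel_disc, ceramic_strip, copper_button's own z axis and vertical below 0.1 rad and linear speed of each of graphite_plate, end_plate, steel_disc, ceramic_strip, copper_button below 0.02 m/s and horizontal distance between end_plate and lab_jack below 0.012 m and z of end_plate in the frame of lab_jack between 0.056 and 0.064 m and horizontal distance between steel_disc and balance below 0.012 m and z of steel_disc in the frame of balance between 0.042 and 0.05 m and horizontal distance between ceramic_strip and vacuum_chuck below 0.012 m and z of ceramic_strip in the frame of vacuum_chuck between 0.038 and 0.046 m and horizontal distance between copper_button and porcelain_dish below 0.015 m and z of copper_button in the frame of porcelain_dish between 0 and 0.008 m); the robot touches nothing.
It fails at once if a sample is let fall: it moves faster than 0.8 m/s (a drop of some 3 cm) while the fingers do not touch it ((linear speed of graphite_plate above 0.8 m/s and contact force between the fingers and graphite_plate below 0.05 N) or (linear speed of end_plate above 0.8 m/s and contact force between the fingers and end_plate below 0.05 N) or (linear speed of steel_disc above 0.8 m/s and contact force between the fingers and steel_disc below 0.05 N) or (linear speed of ceramic_strip above 0.8 m/s and contact force between the fingers and ceramic_strip below 0.05 N) or (linear speed of copper_button above 0.8 m/s and contact force between the fingers and copper_button below 0.05 N)).
It also fails if it takes over 104 s, if anything falls off the work surface, if the arm or the gripper's body presses on something with over 40 N, if the wrist force passes 120 N, or if a joint passes its speed limit or range.

## Working session

There is one attempt and no reset: what is moved stays moved. The work goes in short steps, Python scripts to look and compute and a shell command to move; the robot and the scene stay as the last step left them, time stands still between calls to the robot, and variables do not carry over. Pictures are saved under pics/ and viewed, about 12 in all and at most 16, crops included, and the job is handed in when it is done.

```bash
ls; mkdir -p pics; cat > h.py <<'E'
import numpy as np, cv2
from cell import manip
def proj(c,p):
    q=c["extrinsics"]@np.append(p,1); return np.array([c["fx"]*q[0]/q[2]+c["cx"],c["fy"]*q[1]/q[2]+c["cy"]])
def ray(c,uv):
    E=np.array(c["extrinsics"]);R=E[:3,:3];o=-R.T@E[:3,3]
    d=R.T@np.array([(uv[0]-c["cx"])/c["fx"],(uv[1]-c["cy"])/c["fy"],1]);return o,d
def atz(c,uv,z):
    o,d=ray(c,uv);return o+d*(z-o[2])/d[2]
def save(c,n,crop=None,s=1):
    im=c["pixels"][:,:,::-1]
    if crop: u0,v0,u1,v1=crop; im=im[v0:v1,u0:u1]
    cv2.imwrite("pics/"+n,cv2.resize(im,None,fx=s,fy=s,interpolation=cv2.INTER_CUBIC))
E
python3 - <<'E'
from h import *
a=manip.camera("scene");b=manip.camera("top")
save(a,"scene0.png",s=1.5);save(b,"top0.png",s=1.5)
for n,c in(("scene",a),("top",b)):
    print(n,c["fx"],c["cx"],c["cy"],ray(c,(256,192))[0].round())
    for k in "graphite_plate end_plate steel_disc ceramic_strip copper_button hotplate lab_jack balance vacuum_chuck porcelain_dish".split():
        print(k,[(round(d["conf"],2),np.round(d["location"]).tolist(),proj(c,d["location"]).round().tolist()) for d in manip.search_frame(c,k)])
print(manip.read_state())
E
```

```text
pics
scene 355.99432149572465 257.4656771795145 191.5346014145781 [944. 452. 767.]
graphite_plate [(0.75, [450.0, 174.0, 14.0], [314.0, 223.0])]
end_plate [(0.49, [437.0, -164.0, 15.0], [231.0, 156.0])]
steel_disc [(0.48, [436.0, 168.0, 28.0], [316.0, 216.0])]
ceramic_strip [(0.6, [432.0, -171.0, 28.0], [230.0, 151.0]), (0.56, [370.0, -72.0, 12.0], [268.0, 161.0]), (0.41, [446.0, 175.0, 16.0], [315.0, 222.0]), (0.39, [332.0, -168.0, 12.0], [254.0, 141.0])]
copper_button [(0.41, [432.0, 174.0, 36.0], [320.0, 214.0])]
hotplate [(0.91, [649.0, -178.0, 67.0], [168.0, 178.0])]
lab_jack [(0.76, [647.0, 204.0, 58.0], [271.0, 270.0])]
balance [(0.92, [522.0, -362.0, 38.0], [168.0, 133.0]), (0.5, [430.0, -169.0, 25.0], [231.0, 152.0]), (0.28, [691.0, 9.0, 13.0], [201.0, 240.0])]
vacuum_chuck [(0.76, [694.0, 10.0, 13.0], [201.0, 241.0])]
porcelain_dish [(0.6, [556.0, 395.0, 3.0], [361.0, 312.0])]
top 441.02429331448104 251.08999809490166 191.1984816979509 [ 416.  -10. 1171.]
graphite_plate [(0.75, [431.0, -182.0, 20.0], [323.0, 216.0]), (0.73, [426.0, 162.0, 16.0], [191.0, 216.0])]
end_plate [
[... 661 characters left out ...]
 [430.0, 164.0, 13.0], [190.0, 214.0])]
{'clock': 1.1, 'joints': array([-1.29264254e+00,  2.99912168e-01,  1.52098584e+00, -6.84841598e-06,
        1.32070420e+00, -6.65921498e-02]), 'qd': array([-0.0005953 ,  0.00082755,  0.00067948, -0.00050585, -0.00038881,
        0.00091973]), 'effort': array([-2.04229284e-03, -5.31669080e+01, -3.52914584e+01,  7.07922759e-02,
        2.13118322e-02,  4.22789935e-05]), 'eef_pos': array([ 185.87482136, -517.63378871,  205.44490194]), 'eef_rot': array([-3.14158269e+00,  5.98540103e-06,  3.44747633e-01]), 'wrist_force': array([-0.38159448,  0.1206269 ,  0.67498235]), 'moment': array([ 0.00868527, -0.00954614, -0.03026349]), 'finger_gap': 93.82304608934241}
```

View pics/scene0.png

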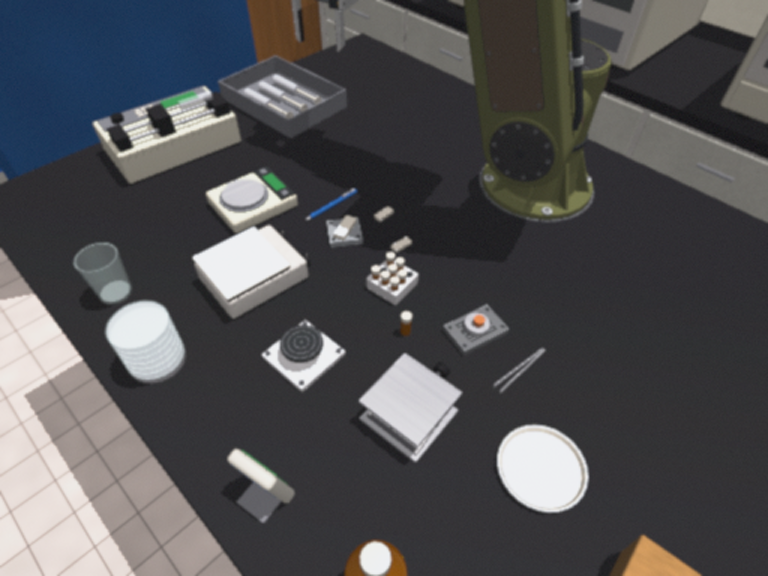

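View pics/top0.png

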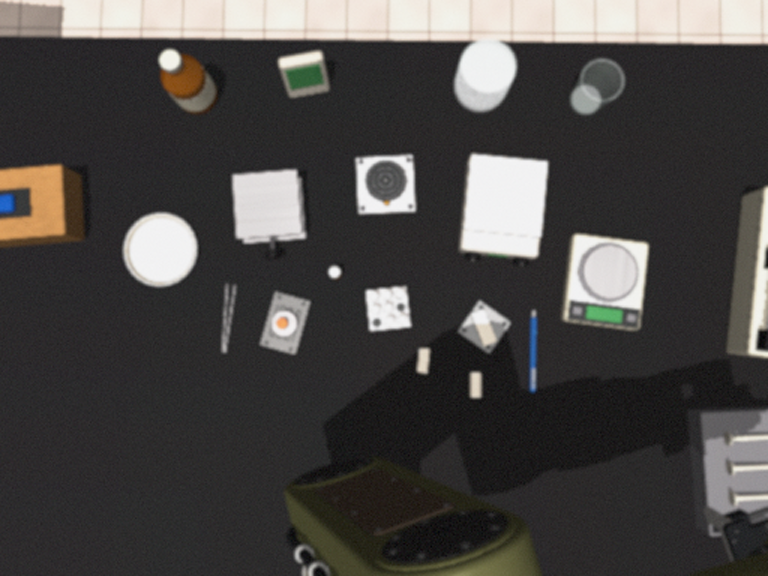

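The scene shows the graphite stack with disc and button at native top pixel (190,215), and the end plate with a strip at (323,216). Two shorter loose strips lie at (281,239) and (316,255). The stations are the hot plate (335,137), jack (179,137), balance (405,182), chuck (257,121) and dish (107,166).

Next I'll measure from masks in both views.

```bash
cat > m.py <<'E'
from h import *
Z=dict(graphite_plate=15,end_plate=15,steel_disc=27,ceramic_strip=27,copper_button=39,hotplate=64,lab_jack=60,balance=46,vacuum_chuck=42,porcelain_dish=12)
def rect(c,mask,z):
    cs,_=cv2.findContours(mask.astype(np.uint8),cv2.RETR_EXTERNAL,cv2.CHAIN_APPROX_NONE)
    k=max(cs,key=cv2.contourArea)[:,0].astype(float)
    w=np.array([atz(c,p,z)[:2] for p in k],np.float32)
    (x,y),(a,b),t=cv2.minAreaRect(w)
    if a<b:a,b,t=b,a,t+90
    return np.round([x,y,a,b,(t+90)%180-90],1).tolist(),k.mean(0).round(1).tolist(),int(mask.sum())
def tri(c1,u1,c2,u2):
    (o1,d1),(o2,d2)=ray(c1,u1),ray(c2,u2)
    A=np.stack([d1,-d2],1);s=np.linalg.lstsq(A,o2-o1,rcond=None)[0]
    p,q=o1+d1*s[0],o2+d2*s[1];return ((p+q)/2).round(1),np.linalg.norm(p-q).round(1)
E
python3 - <<'E'
from m import *
a=manip.camera("scene");b=manip.camera("top")
for k in Z:
    for n,c in(("scene",a),("top",b)):
        for d in manip.masks_of(c,k): print(k,n,round(d["conf"],2),*rect(c,d["mask"],Z[k]))
t=[cv2.resize(c["pixels"][v-30:v+30,u-30:u+30,::-1],(390,390),interpolation=cv2.INTER_CUBIC) for c,u,v in((b,190,215),(b,323,216),(a,316,218),(a,231,154))]
cv2.imwrite("pics/crops.png",cv2.resize(np.vstack([np.hstack(t[:2]),np.hstack(t[2:])]),(600,600)))
E
```

```text
graphite_plate scene 0.91 [436.6, 171.5, 104.2, 73.3, -15.1] [317.0, 219.1] 677
end_plate scene 0.73 [434.5, -172.8, 77.2, 67.0, 55.4] [228.3, 156.0] 230
end_plate top 0.86 [428.6, -181.5, 69.8, 67.7, 57.0] [322.0, 217.6] 463
steel_disc scene 0.7 [438.6, 170.6, 38.7, 33.3, -78.6] [316.6, 217.2] 95
steel_disc top 0.55 [427.2, 164.3, 39.1, 38.9, -89.0] [189.5, 215.6] 172
ceramic_strip scene 0.64 [386.3, -58.2, 42.4, 23.1, -1.2] [267.3, 162.7] 72
ceramic_strip scene 0.46 [346.5, -147.5, 42.3, 21.0, 1.0] [255.7, 142.1] 58
ceramic_strip scene 0.42 [432.4, -171.4, 70.4, 30.5, 28.6] [230.1, 151.7] 150
ceramic_strip top 0.75 [427.4, -179.3, 59.3, 25.8, 21.1] [322.1, 217.8] 218
ceramic_strip top 0.62 [673.0, -6.8, 101.2, 99.8, 1.1] [256.9, 123.1] 1438
ceramic_strip top 0.54 [327.8, -166.9, 38.4, 15.4, 0.5] [317.1, 256.7] 111
copper_button top 0.57 [428.3, 166.3, 15.4, 15.4, -88.5] [188.0, 215.4] 40
hotplate scene 0.89 [644.2, -184.6, 175.3, 173.3, 84.6] [167.6, 178.4] 2822
hotplate top 0.93 [624.8, -204.5, 180.2, 137.8, -4.8] [335.2, 139.4] 3640
hotplate top 0.62 [506.2, -376.5, 148.8, 132.6, -6.5] [403.0, 187.9] 3075
lab_jack scene 0.94 [630.2, 204.8, 155.7, 122.5, 5.6] [274.7, 268.8] 2896
lab_jack top 0.81 [609.9, 189.5, 148.2, 116.3, 5.2] [179.5, 141.6] 2068
balance scene 0.92 [523.3, -360.2, 154.9, 153.1, -6.5] [167.3, 132.2] 1504
balance top 0.59 [507.4, -381.8, 151.2, 132.9, -6.6] [403.2, 187.8] 3069
balance top 0.42 [428.2, 165.2, 15.4, 15.3, -88.5] [188.0, 215.4] 40
vacuum_chuck scene 0.89 [691.9, 14.6, 110.0, 100.2, -87.3] [201.8, 235.9] 1487
vacuum_chuck top 0.81 [669.8, -6.8, 99.8, 98.8, 0.9] [257.2, 122.9] 1431
porcelain_dish scene 0.84 [557.9, 394.4, 127.7, 125.1, -44.6] [361.4, 312.0] 2636
porcelain_dish top 0.92 [553.0, 390.2, 124.2, 123.2, 46.7] [106.8, 166.6] 1781
```

View pics/crops.png

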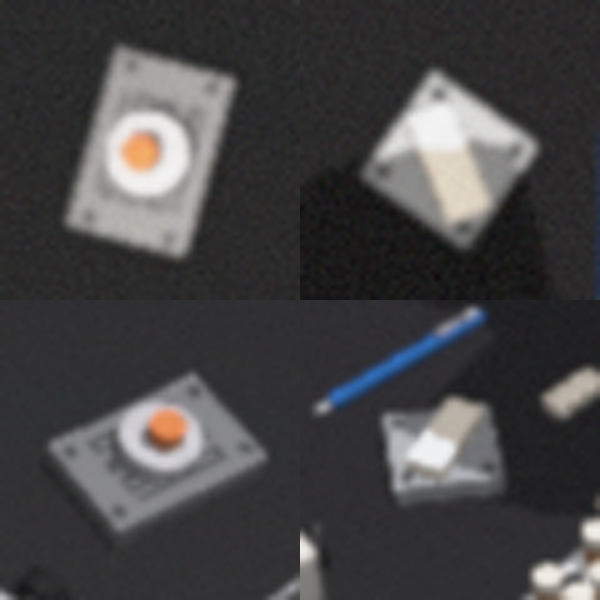

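The strip on the end plate measures about 59×26 mm, while the loose ones are about 40×16 mm. So the strip meant is the stacked one, at top px (322,217). Next I'll refine the outlines by fitting them in each view and jointly, with height left free as a check.

```bash
cat > fit.py <<'E'
from m import *
from scipy.optimize import differential_evolution as DE
from scipy.ndimage import map_coordinates as mc
S=dict(graphite_plate=(96,64),end_plate=(66,66),steel_disc=(22,),ceramic_strip=(60,24),copper_button=(10,),hotplate=(130,130),lab_jack=(110,110),balance=(45,),vacuum_chuck=(36,),porcelain_dish=(65,))
def outline(s,n=60):
    if len(s)==1:
        t=np.linspace(0,2*np.pi,2*n,endpoint=False);N=np.stack([np.cos(t),np.sin(t)],1);return N*s[0],N
    a,b=s[0]/2,s[1]/2;u=np.linspace(-.92,.92,n);o=np.ones(n);P=[];N=[]
    for sg in(1,-1):
        P+=[np.stack([o*a*sg,u*b],1),np.stack([u*a,o*b*sg],1)];N+=[np.stack([o*sg,0*o],1),np.stack([0*o,o*sg],1)]
    return np.vstack(P),np.vstack(N)
def prep(c):
    g=cv2.GaussianBlur(c["pixels"],(0,0),.8).astype(np.float32);return dict(c,img=[g[:,:,i] for i in range(3)])
def score(c,s,x,y,z,yaw):
    P,N=outline(s);R=np.array([[np.cos(yaw),-np.sin(yaw)],[np.sin(yaw),np.cos(yaw)]])
    P=P@R.T+[x,y];N=N@R.T;E=np.array(c["extrinsics"]);v=0
    def pix(Q):
        q=np.c_[Q,np.full(len(Q),z)]@E[:3,:3].T+E[:3,3];return [c["fy"]*q[:,1]/q[:,2]+c["cy"],c["fx"]*q[:,0]/q[:,2]+c["cx"]]
    i,o=pix(P-2*N),pix(P+2*N)
    d=np.array([mc(im,i,order=1,mode="nearest")-mc(im,o,order=1,mode="nearest") for im in c["img"]])
    return np.minimum(np.abs(d).max(0),60).mean()
def fit(cs,k,x,y,yaw=0,r=14,zf=False):
    z=Z[k];s=S[k];w=.25 if len(s)==2 else 1e-3
    b=[(x-r,x+r),(y-r,y+r),(yaw-w,yaw+w)]+([(z-12,z+12)] if zf else [])
    q=DE(lambda p:-sum(score(c,s,p[0],p[1],p[3] if zf else z,p[2]) for c in cs),b,seed=1,tol=1e-6,maxiter=80,popsize=12)
    return np.round([q.x[0],q.x[1],np.degrees(q.x[2])]+([q.x[3]] if zf else []),1).tolist(),round(-q.fun/len(cs),1)
E
cat > f1.py <<'E'
from fit import *
import sys
a=prep(manip.camera("scene"));b=prep(manip.camera("top"))
I=dict(graphite_plate=(430,165,-.26),end_plate=(430,-180,.6),steel_disc=(430,166),ceramic_strip=(428,-178,.37),copper_button=(430,168),hotplate=(640,-200,-.08),lab_jack=(622,194,.05),balance=(520,-383),vacuum_chuck=(675,-6),porcelain_dish=(556,392))
for k in sys.argv[1:] or I:
    print(k,"S",*fit([a],k,*I[k]),"T",*fit([b],k,*I[k]),"J",*fit([a,b],k,*I[k]),"Jz",*fit([a,b],k,*I[k],zf=True))
E
python3 f1.py
```

```text
graphite_plate S [431.4, 169.0, -14.8] 35.9 T [428.8, 165.7, -14.5] 54.3 J [429.8, 167.0, -14.5] 41.6 Jz [428.7, 166.7, -14.5, 10.7] 44.1
end_plate S [431.6, -178.0, 48.7] 27.2 T [428.9, -181.4, 48.7] 45.6 J [429.3, -180.8, 48.7] 35.9 Jz [428.8, -181.6, 48.7, 11.2] 36.1
steel_disc S [430.5, 168.0, 0.1] 46.1 T [427.9, 165.9, 0.1] 42.9 J [428.9, 166.8, 0.1] 42.4 Jz [428.0, 166.5, -0.0, 23.2] 44.4
ceramic_strip S [429.3, -176.7, 22.6] 35.8 T [426.8, -179.7, 23.6] 39.2 J [427.5, -178.5, 23.6] 35.5 Jz [426.9, -180.1, 23.3, 23.3] 37.2
copper_button S [436.7, 173.4, -0.1] 50.9 T [428.6, 165.9, 0.1] 59.0 J [429.1, 167.2, -0.1] 46.3 Jz [428.8, 168.2, 0.1, 27.0] 54.2
hotplate S [653.6, -206.6, -4.7] 43.5 T [653.0, -210.4, -4.9] 46.2 J [653.5, -208.0, -5.0] 44.1 Jz [653.0, -208.7, -4.8, 62.0] 44.7
lab_jack S [631.9, 197.4, 6.1] 55.7 T [631.8, 194.6, 5.6] 49.0 J [631.8, 196.8, 5.9] 51.6 Jz [631.7, 196.3, 6.0, 57.0] 51.9
balance S [521.7, -392.1, -0.1] 23.8 T [526.1, -393.4, 0.1] 21.9 J [523.1, -393.0, 0.1] 22.4 Jz [526.2, -377.2, 0.1, 57.5] 23.2
vacuum_chuck S [682.5, 0.1, -0.0] 39.1 T [677.1, -5.7, -0.1] 59.7 J [677.3, -5.5, 0.1] 41.0 Jz [679.3, -5.4, 0.0, 32.9] 49.1
porcelain_dish S [557.1, 396.0, -0.0] 60.0 T [554.9, 390.3, 0.0] 60.0 J [556.3, 392.7, -0.0] 60.0 Jz [554.7, 393.3, -0.0, 6.9] 60.0
```

```bash
python3 - <<'E'
from fit import *
a=manip.camera("scene");b=manip.camera("top")
print("pan",tri(a,(162.5,129.5),b,(405.7,181)))
P=dict(graphite_plate=(429.8,167,-14.5),end_plate=(429.3,-180.8,48.7),steel_disc=(428.9,166.8,0),ceramic_strip=(427.5,-178.5,23.6),copper_button=(429.1,167,0),hotplate=(653.5,-208,-5),lab_jack=(631.8,196.8,5.9),balance=(524,-381,0),vacuum_chuck=(678,-5,0),porcelain_dish=(556.3,392.7,0))
s=3
def dr(c,crop):
    u0,v0,u1,v1=crop
    im=cv2.resize(c["pixels"][v0:v1,u0:u1,::-1],None,fx=s,fy=s,interpolation=cv2.INTER_CUBIC)
    for k,(x,y,t) in P.items():
        q,_=outline(S[k]);t=np.radians(t);q=q@np.array([[np.cos(t),np.sin(t)],[-np.sin(t),np.cos(t)]])+[x,y]
        for p in q:
            e=(proj(c,[*p,Z[k]])-[u0,v0]+.5)*s-.5
            if 0<=e[0]<im.shape[1] and 0<=e[1]<im.shape[0]: im[int(e[1]),int(e[0])]=(0,0,255)
    return im
A=dr(a,(125,105,385,345))[:600];B=dr(b,(85,95,440,240))
cv2.imwrite("pics/ovA.png",A);cv2.imwrite("pics/ovB.png",cv2.resize(B,(800,int(B.shape[0]*800/B.shape[1])),interpolation=cv2.INTER_AREA))
E
```

```text
pan (array([ 524.8, -391.6,   35.2]), np.float64(1.9))
```

View pics/ovA.png

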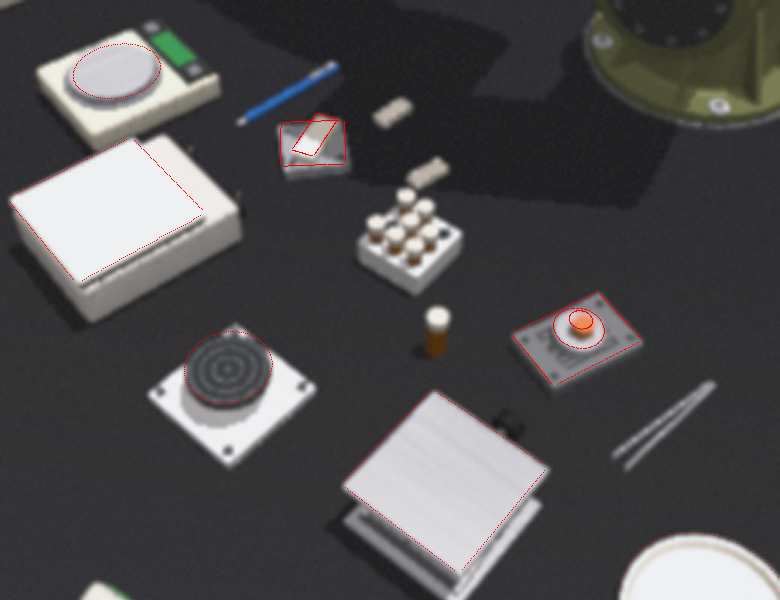

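View pics/ovB.png

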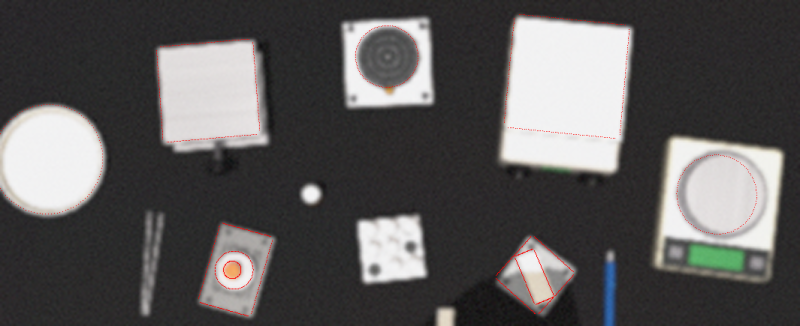

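```bash
python3 - <<'E'
from fit import *
a=manip.camera("scene");b=manip.camera("top")
def dr(c,u,v,cs):
    s=10;im=cv2.resize(c["pixels"][v-29:v+29,u-29:u+29,::-1],None,fx=s,fy=s,interpolation=cv2.INTER_CUBIC);im=np.ascontiguousarray(im)
    for (x,y,z),col in cs:
        q,_=outline((45,))
        for p in q:
            e=(proj(c,[*(p+[x,y]),z])-[u-29,v-29]+.5)*s-.5; cv2.circle(im,tuple(e.astype(int)),1,col,-1)
    return im
cs=[((524,-381,46),(0,0,255)),((523,-392,46),(255,0,0))]
cv2.imwrite("pics/bal.png",cv2.resize(np.hstack([dr(a,162,131,cs),dr(b,404,184,cs)]),(800,400)))
E
```

```text
(no output)
```

View pics/bal.png

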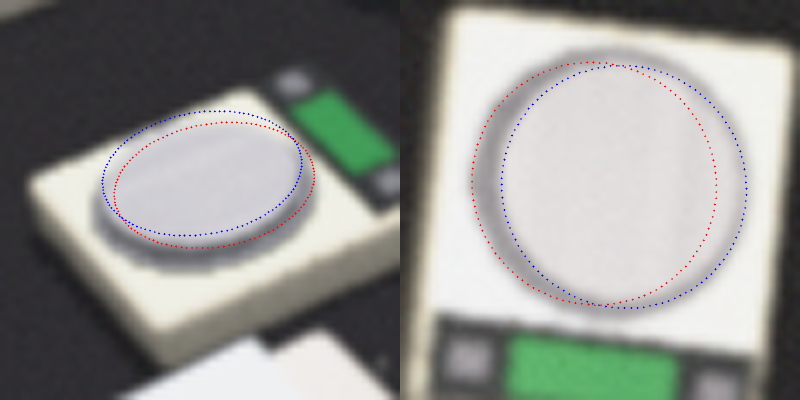

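Fits agree with the text: heights within about 4 mm and a constant 3 mm offset between views. Fitting blue and red outlines to the balance pan, I take its centre as about (523.5, −388). I'll use the joint values for the rest.

First is the button: travel to above it.

```bash
python3 -m crank '[{"offset":[0.014,0.038,-0.005],"spin":0},{"offset":[0.028,0.077,-0.01],"spin":0},{"offset":[0.042,0.115,-0.02],"spin":0},{"offset":[0.056,0.154,-0.03],"spin":0},{"offset":[0.07,0.192,-0.04],"spin":0},{"offset":[0.084,0.231,-0.05],"spin":0},{"offset":[0.097,0.269,-0.06],"spin":0},{"offset":[0.111,0.305,-0.07],"spin":0}]' 0.5 30; python3 -m crank '[{"offset":[0.014,0.038,0],"spin":0},{"offset":[0.028,0.077,0],"spin":0},{"offset":[0.042,0.115,0],"spin":0},{"offset":[0.056,0.154,0],"spin":0},{"offset":[0.07,0.192,0],"spin":0},{"offset":[0.084,0.231,0],"spin":0},{"offset":[0.097,0.269,0],"spin":0},{"offset":[0.111,0.305,0],"spin":0}]'
```

```text
clock: 3.17
eef_pos: [296.9, -210.9, 135.3]
eef_rot: [3.141, -0.0, 0.344]
wrist_force: [1.9, 0.0, -0.0]
finger_gap: 47.9
clock: 3.83
eef_pos: [408.1, 96.5, 135.6]
eef_rot: [3.141, -0.001, 0.345]
wrist_force: [-0.1, -1.3, 0.0]
finger_gap: 47.2
```

```bash
python3 -m crank '[{"offset":[0.01,0.035,-0.02],"spin":0},{"offset":[0.021,0.071,-0.03],"spin":0},{"offset":[0.021,0.071,-0.05],"spin":0},{"offset":[0.021,0.071,-0.07],"spin":0},{"offset":[0.021,0.071,-0.085],"spin":0},{"offset":[0.021,0.071,-0.098],"spin":0},{"offset":[0.021,0.071,-0.106],"spin":0},{"offset":[0.021,0.071,-0.106],"spin":0}]'; python3 - <<'E'
from h import *
a=manip.camera("scene");u,v=proj(a,[429,167,35]).astype(int);save(a,"g1.png",(u-45,v-45,u+45,v+45),5)
E
```

```text
clock: 4.5
eef_pos: [428.4, 167.3, 28.3]
eef_rot: [3.141, 0.001, 0.345]
wrist_force: [0.3, 0.3, -0.2]
finger_gap: 47.0
```

View pics/g1.png

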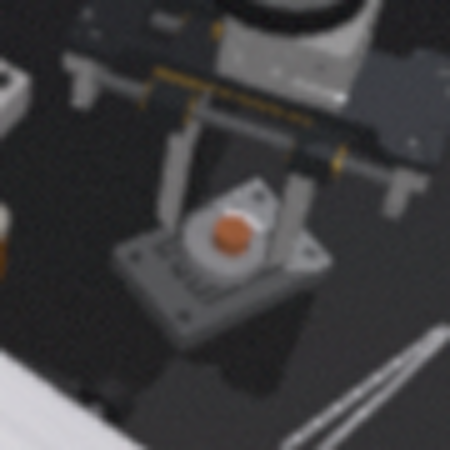

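The fingers straddle the copper button (crop px 232,235) evenly, with the tips at the disc's level. I'll close and lift.

```bash
python3 -m crank '[{"offset":[0,0,0.0],"spin":0},{"offset":[0,0,0],"spin":0},{"offset":[0,0,0],"spin":0},{"offset":[0,0,0],"spin":0},{"offset":[0,0,0],"spin":0},{"offset":[0,0,0],"spin":0},{"offset":[0,0,0],"spin":0},{"offset":[0,0,0],"spin":0}]' 0 20; python3 -m crank '[{"offset":[0,0,0.004],"spin":0},{"offset":[0,0,0.01],"spin":0},{"offset":[0,0,0.02],"spin":0},{"offset":[0,0,0.035],"spin":0},{"offset":[0,0,0.05],"spin":0},{"offset":[0,0,0.065],"spin":0},{"offset":[0,0,0.07],"spin":0},{"offset":[0,0,0.07],"spin":0}]'
```

```text
clock: 5.22
eef_pos: [429.2, 167.6, 29.7]
eef_rot: [3.141, -0.001, 0.345]
wrist_force: [-0.7, 0.1, 6.0]
finger_gap: 19.3
clock: 5.88
eef_pos: [429.8, 167.7, 101.2]
eef_rot: [3.141, -0.004, 0.345]
wrist_force: [-0.5, -0.4, -0.5]
finger_gap: 19.2
```

```bash
python3 -m crank '[{"offset":[0.012,0.021,0],"spin":0},{"offset":[0.03,0.054,0],"spin":0},{"offset":[0.049,0.087,0],"spin":0},{"offset":[0.068,0.12,0],"spin":0},{"offset":[0.086,0.153,0],"spin":0},{"offset":[0.105,0.186,0],"spin":0},{"offset":[0.12,0.214,0],"spin":0},{"offset":[0.1265,0.225,0],"spin":0}]'; python3 -m crank '[{"offset":[0,0,-0.015],"spin":0},{"offset":[0,0,-0.035],"spin":0},{"offset":[0,0,-0.055],"spin":0},{"offset":[0,0,-0.07],"spin":0},{"offset":[0,0,-0.082],"spin":0},{"offset":[0,0,-0.089],"spin":0},{"offset":[0,0,-0.093],"spin":0},{"offset":[0,0,-0.093],"spin":0}]'; python3 - <<'E'
from h import *
a=manip.camera("scene");u,v=proj(a,[556,393,10]).astype(int);save(a,"d1.png",(u-50,v-45,u+50,v+45),5)
E
```

```text
clock: 6.55
eef_pos: [556.6, 395.6, 99.4]
eef_rot: [3.141, -0.002, 0.346]
wrist_force: [-1.2, -0.7, -0.3]
finger_gap: 19.4
clock: 7.22
eef_pos: [556.9, 395.7, 6.8]
eef_rot: [3.141, -0.003, 0.346]
wrist_force: [0.6, 0.2, -0.2]
finger_gap: 18.9
```

View pics/d1.png

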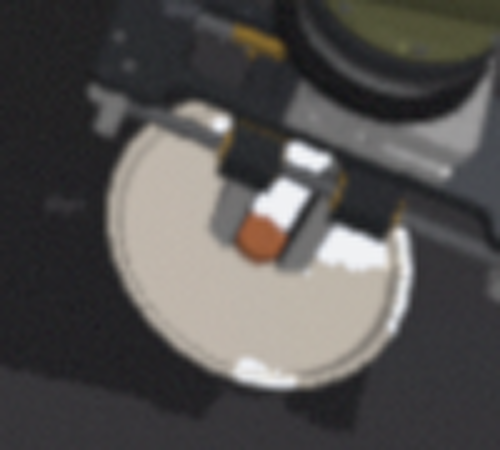

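The button sits low in the middle of the dish (crop px 260,240). I'll release it, rise and go back over the disc.

```bash
python3 -m crank '[{"offset":[0,0,-0.0005],"spin":0},{"offset":[0,0,-0.0005],"spin":0},{"offset":[0,0,-0.0005],"spin":0},{"offset":[0,0,-0.0005],"spin":0},{"offset":[0,0,0],"spin":0},{"offset":[0,0,0.015],"spin":0},{"offset":[0,0,0.04],"spin":0},{"offset":[0,0,0.07],"spin":0}]' 0.4; python3 -m crank '[{"offset":[-0.012,-0.021,0.01],"spin":0},{"offset":[-0.03,-0.054,0.02],"spin":0},{"offset":[-0.049,-0.087,0.02],"spin":0},{"offset":[-0.068,-0.12,0.02],"spin":0},{"offset":[-0.086,-0.153,0.02],"spin":0},{"offset":[-0.105,-0.186,0.02],"spin":0},{"offset":[-0.12,-0.214,0.02],"spin":0},{"offset":[-0.128,-0.228,0.02],"spin":0}]' 0.75; python3 - <<'E'
from fit import *
a=prep(manip.camera("scene"));b=prep(manip.camera("top"));Z["copper_button"]=16
print("button in dish",fit([b],"copper_button",556,393),fit([a],"copper_button",556,393))
print("disc",fit([a],"steel_disc",429,167)); print("plate",fit([a],"graphite_plate",430,167,-.25))
E
```

```text
clock: 7.93
eef_pos: [556.4, 395.3, 77.5]
eef_rot: [3.14, -0.001, 0.346]
wrist_force: [0.5, 0.3, 0.2]
finger_gap: 37.6
clock: 8.6
eef_pos: [426.9, 165.1, 98.5]
eef_rot: [3.14, -0.002, 0.345]
wrist_force: [0.9, 0.7, -0.4]
finger_gap: 70.6
button in dish ([555.8, 390.9, -0.1], np.float64(60.0)) ([561.7, 396.8, -0.0], np.float64(60.0))
disc ([429.5, 167.4, 0.1], np.float64(32.6))
plate ([431.1, 169.4, -14.4], np.float64(24.9))
```

```bash
python3 -m crank '[{"offset":[0.002,0.002,-0.02],"spin":0},{"offset":[0.002,0.002,-0.04],"spin":0},{"offset":[0.002,0.002,-0.06],"spin":0},{"offset":[0.002,0.002,-0.072],"spin":0},{"offset":[0.002,0.002,-0.079],"spin":0},{"offset":[0.002,0.002,-0.081],"spin":0},{"offset":[0.002,0.002,-0.081],"spin":0},{"offset":[0.002,0.002,-0.081],"spin":0}]'; python3 -m crank '[{"offset":[0,0,0.0],"spin":0},{"offset":[0,0,0],"spin":0},{"offset":[0,0,0],"spin":0},{"offset":[0,0,0],"spin":0},{"offset":[0,0,0],"spin":0},{"offset":[0,0,0],"spin":0},{"offset":[0,0,0],"spin":0},{"offset":[0,0,0],"spin":0}]' 0 40; python3 -m crank '[{"offset":[0,0,0.004],"spin":0},{"offset":[0,0,0.01],"spin":0},{"offset":[0,0,0.02],"spin":0},{"offset":[0,0,0.035],"spin":0},{"offset":[0,0,0.055],"spin":0},{"offset":[0,0,0.08],"spin":0},{"offset":[0,0,0.1],"spin":0},{"offset":[0,0,0.11],"spin":0}]'; python3 - <<'E'
from h import *
a=manip.camera("scene");u,v=proj(a,[429,167,100]).astype(int);save(a,"g2.png",(u-45,v-45,u+45,v+45),5)
E
```

```text
clock: 9.37
eef_pos: [430.4, 168.2, 18.7]
eef_rot: [3.14, -0.004, 0.345]
wrist_force: [0.5, 0.4, 0.6]
finger_gap: 70.5
clock: 10.03
eef_pos: [430.5, 168.2, 18.9]
eef_rot: [3.14, -0.004, 0.345]
wrist_force: [-0.7, -0.5, 6.3]
finger_gap: 42.7
clock: 10.7
eef_pos: [431.3, 168.5, 132.0]
eef_rot: [3.14, -0.008, 0.345]
wrist_force: [0.2, -0.4, -2.0]
finger_gap: 42.6
```

View pics/g2.png

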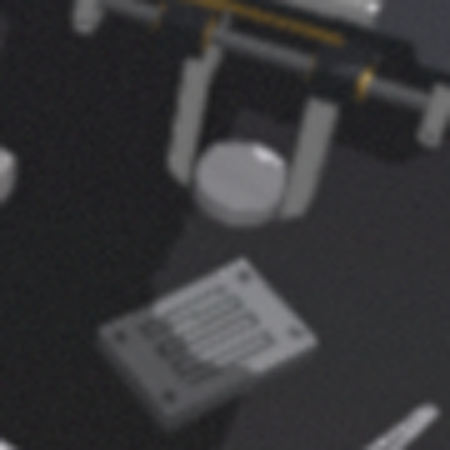

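The disc is held level, about 4 mm below the tips, and the graphite plate is left clear. On to the balance.

```bash
python3 -m crank '[{"offset":[0.003,-0.02,0],"spin":0},{"offset":[0.009,-0.055,0],"spin":0},{"offset":[0.015,-0.092,0],"spin":0},{"offset":[0.021,-0.13,0],"spin":0},{"offset":[0.028,-0.168,0],"spin":0},{"offset":[0.034,-0.206,0],"spin":0},{"offset":[0.04,-0.244,0],"spin":0},{"offset":[0.0465,-0.282,0],"spin":0}]'; python3 -m crank '[{"offset":[0.006,-0.038,0],"spin":0},{"offset":[0.012,-0.076,0],"spin":0},{"offset":[0.018,-0.114,0],"spin":0},{"offset":[0.025,-0.152,0],"spin":0},{"offset":[0.031,-0.19,0],"spin":0},{"offset":[0.037,-0.225,0],"spin":0},{"offset":[0.042,-0.255,0],"spin":0},{"offset":[0.0455,-0.275,0],"spin":0}]'
```

```text
clock: 11.42
eef_pos: [477.7, -115.3, 131.8]
eef_rot: [3.14, -0.008, 0.345]
wrist_force: [0.5, 1.1, -0.9]
finger_gap: 42.9
clock: 12.08
eef_pos: [522.5, -392.9, 130.2]
eef_rot: [3.142, -0.007, 0.343]
wrist_force: [-0.6, -0.1, -1.2]
finger_gap: 42.9
```

```bash
python3 -m crank '[{"offset":[0.001,0.004,-0.015],"spin":0},{"offset":[0.001,0.004,-0.033],"spin":0},{"offset":[0.001,0.004,-0.052],"spin":0},{"offset":[0.001,0.004,-0.066],"spin":0},{"offset":[0.001,0.004,-0.074],"spin":0},{"offset":[0.001,0.004,-0.078],"spin":0},{"offset":[0.001,0.004,-0.078],"spin":0},{"offset":[0.001,0.004,-0.078],"spin":0}]'; python3 - <<'E'
from h import *
a=manip.camera("scene");u,v=proj(a,[523,-388,55]).astype(int);save(a,"p2.png",(u-45,v-40,u+45,v+40),6)
print(manip.read_state()["eef_pos"])
E
```

```text
clock: 12.75
eef_pos: [523.7, -389.0, 52.7]
eef_rot: [3.141, -0.007, 0.343]
wrist_force: [-0.1, 0.3, -1.3]
finger_gap: 42.7
[ 523.86231903 -389.06259824   53.07126718]
```

View pics/p2.png

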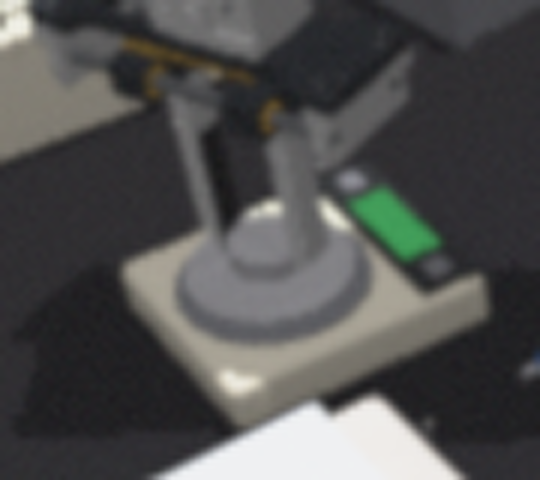

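The disc hovers a little above the pan (crop px 268,250), close to its middle. I'll ease it down to contact.

```bash
python3 -m crank '[{"offset":[0,0,-0.0005],"spin":0},{"offset":[0,0,-0.001],"spin":0},{"offset":[0,0,-0.0015],"spin":0},{"offset":[0,0,-0.002],"spin":0},{"offset":[0,0,-0.0025],"spin":0},{"offset":[0,0,-0.003],"spin":0},{"offset":[0,0,-0.003],"spin":0},{"offset":[0,0,-0.003],"spin":0}]'
```

```text
clock: 13.47
eef_pos: [523.8, -389.1, 50.0]
eef_rot: [3.141, -0.008, 0.343]
wrist_force: [-0.2, 0.4, -1.8]
finger_gap: 42.7
```

```bash
python3 -m crank '[{"offset":[0,0,-0.0005],"spin":0},{"offset":[0,0,-0.0005],"spin":0},{"offset":[0,0,-0.0005],"spin":0},{"offset":[0,0,-0.0005],"spin":0},{"offset":[0,0,0],"spin":0},{"offset":[0,0,0.015],"spin":0},{"offset":[0,0,0.04],"spin":0},{"offset":[0,0,0.07],"spin":0}]' 0.65; python3 -m crank '[{"offset":[-0.008,0.02,0.01],"spin":0},{"offset":[-0.022,0.05,0.01],"spin":0},{"offset":[-0.036,0.08,0],"spin":1},{"offset":[-0.05,0.11,-0.01],"spin":2},{"offset":[-0.064,0.14,-0.02],"spin":3},{"offset":[-0.078,0.17,-0.03],"spin":4},{"offset":[-0.089,0.194,-0.04],"spin":4},{"offset":[-0.0965,0.2105,-0.04],"spin":4}]' 0.5; python3 - <<'E'
from fit import *
a=prep(manip.camera("scene"));b=prep(manip.camera("top"));Z["steel_disc"]=58
print("disc on pan",fit([b],"steel_disc",523,-388),fit([a],"steel_disc",523,-388))
print("strip",fit([a],"ceramic_strip",428,-178,.41))
E
```

```text
clock: 14.13
eef_pos: [523.2, -388.6, 119.4]
eef_rot: [-3.14, -0.006, 0.343]
wrist_force: [-0.3, -0.7, -0.5]
finger_gap: 61.2
clock: 14.8
eef_pos: [424.9, -175.8, 78.1]
eef_rot: [-3.138, -0.005, 0.414]
wrist_force: [-0.2, -0.2, -1.0]
finger_gap: 47.2
disc on pan ([521.7, -386.7, 0.1], np.float32(12.3)) ([532.6, -376.4, -0.1], np.float64(18.6))
strip ([429.2, -177.0, 21.1], np.float64(30.0))
```

```bash
python3 -m crank '[{"offset":[0.001,-0.001,-0.015],"spin":0},{"offset":[0.002,-0.002,-0.03],"spin":0},{"offset":[0.003,-0.003,-0.043],"spin":0},{"offset":[0.003,-0.003,-0.053],"spin":0},{"offset":[0.003,-0.003,-0.058],"spin":0},{"offset":[0.003,-0.003,-0.06],"spin":0},{"offset":[0.003,-0.003,-0.06],"spin":0},{"offset":[0.003,-0.003,-0.06],"spin":0}]'; python3 -m crank '[{"offset":[0,0,0.0],"spin":0},{"offset":[0,0,0],"spin":0},{"offset":[0,0,0],"spin":0},{"offset":[0,0,0],"spin":0},{"offset":[0,0,0],"spin":0},{"offset":[0,0,0],"spin":0},{"offset":[0,0,0],"spin":0},{"offset":[0,0,0],"spin":0}]' 0 30; python3 -m crank '[{"offset":[0,0,0.004],"spin":0},{"offset":[0,0,0.01],"spin":0},{"offset":[0,0,0.02],"spin":0},{"offset":[0,0,0.035],"spin":0},{"offset":[0,0,0.055],"spin":0},{"offset":[0,0,0.08],"spin":0},{"offset":[0,0,0.1],"spin":0},{"offset":[0,0,0.11],"spin":0}]'; python3 - <<'E'
from h import *
a=manip.camera("scene");u,v=proj(a,[428,-178,110]).astype(int);w,x=proj(a,[523,-388,55]).astype(int)
save(a,"g3.png",(w-30,x-45,u+40,u*0+x+75),4)
E
```

```text
clock: 15.57
eef_pos: [429.2, -179.5, 19.9]
eef_rot: [-3.14, -0.006, 0.415]
wrist_force: [0.9, -0.5, 0.3]
finger_gap: 47.1
clock: 16.23
eef_pos: [429.3, -179.5, 20.2]
eef_rot: [-3.14, -0.006, 0.415]
wrist_force: [-2.1, 1.3, 3.9]
finger_gap: 23.7
clock: 16.9
eef_pos: [430.0, -179.9, 133.3]
eef_rot: [3.14, -0.009, 0.415]
wrist_force: [0.7, 0.4, 0.3]
finger_gap: 23.1
```

View pics/g3.png

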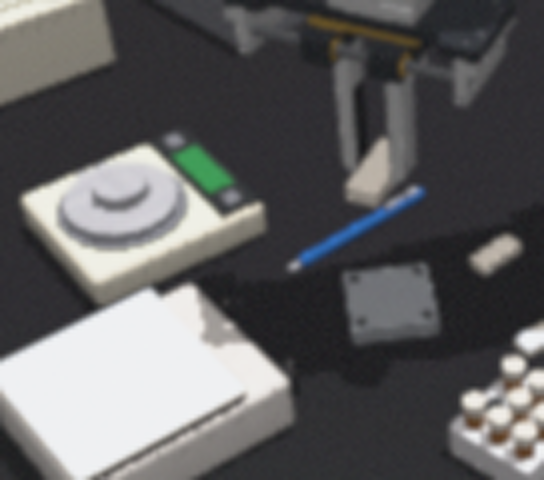

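The disc rests at the middle of the pan (crop px 120,190), the strip is held level, and the end plate is clear. Now to the chuck.

```bash
python3 -m crank '[{"offset":[0.02,0.014,0],"spin":0},{"offset":[0.05,0.035,0],"spin":0},{"offset":[0.083,0.059,0],"spin":0},{"offset":[0.116,0.082,0],"spin":0},{"offset":[0.149,0.105,0],"spin":0},{"offset":[0.182,0.129,0],"spin":0},{"offset":[0.215,0.152,0],"spin":0},{"offset":[0.241,0.17,0],"spin":0}]'; python3 -m crank '[{"offset":[0.008,0.006,-0.01],"spin":0},{"offset":[0.008,0.006,-0.025],"spin":0},{"offset":[0.008,0.006,-0.04],"spin":0},{"offset":[0.008,0.006,-0.055],"spin":0},{"offset":[0.008,0.006,-0.068],"spin":0},{"offset":[0.008,0.006,-0.076],"spin":0},{"offset":[0.008,0.006,-0.08],"spin":0},{"offset":[0.008,0.006,-0.08],"spin":0}]'
```

```text
clock: 17.62
eef_pos: [672.7, -7.9, 132.5]
eef_rot: [3.14, -0.008, 0.415]
wrist_force: [-0.3, -0.6, -1.4]
finger_gap: 23.4
clock: 18.28
eef_pos: [680.4, -2.0, 51.5]
eef_rot: [3.141, -0.007, 0.415]
wrist_force: [0.1, 0.5, -0.4]
finger_gap: 23.6
```

Now (680,−2) against the target (679,−4). I'll ease down 4 mm with a slight correction.

```bash
python3 -m crank '[{"offset":[-0.0005,-0.001,-0.0005],"spin":0},{"offset":[-0.001,-0.002,-0.001],"spin":0},{"offset":[-0.001,-0.002,-0.002],"spin":0},{"offset":[-0.001,-0.002,-0.003],"spin":0},{"offset":[-0.001,-0.002,-0.0035],"spin":0},{"offset":[-0.001,-0.002,-0.004],"spin":0},{"offset":[-0.001,-0.002,-0.004],"spin":0},{"offset":[-0.001,-0.002,-0.004],"spin":0}]'; python3 - <<'E'
from h import *
a=manip.camera("scene");u,v=proj(a,[678,-4,45]).astype(int);save(a,"p3.png",(u-40,v-40,u+40,v+40),6)
print(manip.read_state()["wrist_force"])
E
```

```text
clock: 18.95
eef_pos: [679.4, -3.9, 47.5]
eef_rot: [3.141, -0.007, 0.415]
wrist_force: [-0.0, 0.4, -0.4]
finger_gap: 23.7
[-0.23504443  0.49862122 -1.27936083]
```

View pics/p3.png

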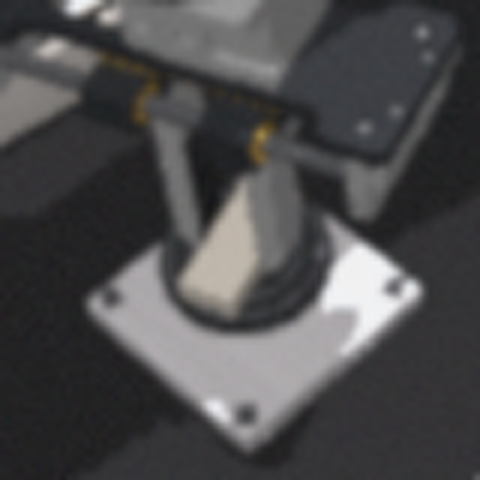

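The strip sits on the chuck, centred. I'll release and return to the end plate, turned +25° to its sides.

```bash
python3 -m crank '[{"offset":[0,0,-0.0005],"spin":0},{"offset":[0,0,-0.0005],"spin":0},{"offset":[0,0,-0.0005],"spin":0},{"offset":[0,0,-0.0005],"spin":0},{"offset":[0,0,0],"spin":0},{"offset":[0,0,0.015],"spin":0},{"offset":[0,0,0.04],"spin":0},{"offset":[0,0,0.08],"spin":0}]' 0.5; python3 -m crank '[{"offset":[-0.02,-0.014,0],"spin":2},{"offset":[-0.05,-0.035,0],"spin":6},{"offset":[-0.083,-0.059,0],"spin":10},{"offset":[-0.116,-0.082,0],"spin":14},{"offset":[-0.149,-0.105,0],"spin":18},{"offset":[-0.182,-0.129,-0.01],"spin":22},{"offset":[-0.215,-0.152,-0.02],"spin":25},{"offset":[-0.24,-0.17,-0.03],"spin":25}]' 1; python3 - <<'E'
from fit import *
a=prep(manip.camera("scene"));b=prep(manip.camera("top"));Z["ceramic_strip"]=54
print("strip on chuck",fit([b],"ceramic_strip",678,-4,.41),fit([a],"ceramic_strip",678,-4,.41))
for c in(a,b): print("end",fit([c],"end_plate",429,-181,.85))
E
```

```text
clock: 19.67
eef_pos: [677.8, -3.9, 125.0]
eef_rot: [-3.14, -0.002, 0.415]
wrist_force: [0.8, 0.5, 0.5]
finger_gap: 47.1
clock: 20.33
eef_pos: [435.6, -174.9, 94.9]
eef_rot: [-3.14, -0.002, 0.855]
wrist_force: [0.9, -0.3, 0.2]
finger_gap: 93.4
strip on chuck ([677.1, -6.4, 23.3], np.float32(46.5)) ([680.6, -3.9, 22.2], np.float64(58.0))
end ([431.0, -178.3, 55.5], np.float64(22.0))
end ([415.1, -174.2, 34.4], np.float64(12.3))
```

```bash
python3 -m crank '[{"offset":[-0.003,-0.003,-0.015],"spin":0},{"offset":[-0.0065,-0.006,-0.035],"spin":0},{"offset":[-0.0065,-0.006,-0.055],"spin":0},{"offset":[-0.0065,-0.006,-0.072],"spin":0},{"offset":[-0.0065,-0.006,-0.084],"spin":0},{"offset":[-0.0065,-0.006,-0.09],"spin":0},{"offset":[-0.0065,-0.006,-0.092],"spin":0},{"offset":[-0.0065,-0.006,-0.092],"spin":0}]'; python3 -m crank '[{"offset":[0,0,0.0],"spin":0},{"offset":[0,0,0],"spin":0},{"offset":[0,0,0],"spin":0},{"offset":[0,0,0],"spin":0},{"offset":[0,0,0],"spin":0},{"offset":[0,0,0],"spin":0},{"offset":[0,0,0],"spin":0},{"offset":[0,0,0],"spin":0}]' 0 45; python3 -m crank '[{"offset":[0,0,0.004],"spin":0},{"offset":[0,0,0.01],"spin":0},{"offset":[0,0,0.02],"spin":0},{"offset":[0,0,0.035],"spin":0},{"offset":[0,0,0.055],"spin":0},{"offset":[0,0,0.08],"spin":0},{"offset":[0,0,0.11],"spin":0},{"offset":[0,0,0.125],"spin":0}]'; python3 - <<'E'
from h import *
a=manip.camera("scene");u,v=proj(a,[428,-178,110]).astype(int);save(a,"g4.png",(u-50,v-40,u+50,v+60),5)
E
```

```text
clock: 21.1
eef_pos: [428.5, -181.3, 2.2]
eef_rot: [-3.138, -0.001, 0.849]
wrist_force: [0.1, -0.1, 0.8]
finger_gap: 94.1
clock: 21.77
eef_pos: [428.6, -181.3, 2.5]
eef_rot: [-3.138, -0.001, 0.849]
wrist_force: [-1.6, 1.6, 7.0]
finger_gap: 66.7
clock: 22.43
eef_pos: [429.3, -181.7, 131.5]
eef_rot: [3.141, -0.002, 0.849]
wrist_force: [0.4, 0.1, -1.9]
finger_gap: 66.4
```

View pics/g4.png

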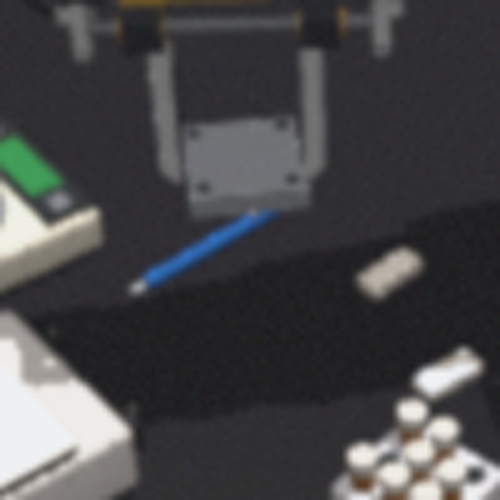

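The end plate is held level. Now to the jack, turning −43° on the way.

```bash
python3 -m crank '[{"offset":[0.007,0.013,0],"spin":-1},{"offset":[0.02,0.036,0],"spin":-4},{"offset":[0.035,0.065,0],"spin":-8},{"offset":[0.05,0.094,0],"spin":-12},{"offset":[0.065,0.122,0],"spin":-16},{"offset":[0.081,0.15,0],"spin":-20},{"offset":[0.096,0.179,0],"spin":-24},{"offset":[0.111,0.207,0],"spin":-27}]'; python3 -m crank '[{"offset":[0.014,0.026,0],"spin":-4},{"offset":[0.028,0.052,0],"spin":-8},{"offset":[0.042,0.078,0],"spin":-12},{"offset":[0.055,0.103,0],"spin":-15},{"offset":[0.067,0.127,0],"spin":-16},{"offset":[0.078,0.146,0],"spin":-16},{"offset":[0.086,0.16,0],"spin":-16},{"offset":[0.09,0.168,0],"spin":-16}]'
```

```text
clock: 23.15
eef_pos: [541.4, 26.6, 132.8]
eef_rot: [3.139, -0.002, 0.374]
wrist_force: [0.1, -0.5, -1.9]
finger_gap: 66.7
clock: 23.82
eef_pos: [631.5, 196.1, 132.0]
eef_rot: [3.139, -0.001, 0.096]
wrist_force: [0.0, 0.5, -2.4]
finger_gap: 66.6
```

```bash
python3 -m crank '[{"offset":[0,0,-0.01],"spin":0},{"offset":[0,0,-0.025],"spin":0},{"offset":[0,0,-0.04],"spin":0},{"offset":[0,0,-0.053],"spin":0},{"offset":[0,0,-0.06],"spin":0},{"offset":[0,0,-0.065],"spin":0},{"offset":[0,0,-0.066],"spin":0},{"offset":[0,0,-0.066],"spin":0}]'; python3 -m crank '[{"offset":[0,0,-0.0005],"spin":0},{"offset":[0,0,-0.001],"spin":0},{"offset":[0,0,-0.0015],"spin":0},{"offset":[0,0,-0.002],"spin":0},{"offset":[0,0,-0.0025],"spin":0},{"offset":[0,0,-0.0025],"spin":0},{"offset":[0,0,-0.0025],"spin":0},{"offset":[0,0,-0.0025],"spin":0}]';python3 - <<'E'
from h import *
a=manip.camera("scene");u,v=proj(a,[632,196,60]).astype(int);save(a,"p4.png",(u-45,v-45,u+45,v+45),5)
E
```

```text
clock: 24.48
eef_pos: [631.6, 196.0, 66.2]
eef_rot: [3.139, -0.001, 0.096]
wrist_force: [0.1, 0.3, -1.9]
finger_gap: 66.6
clock: 25.15
eef_pos: [631.6, 196.0, 63.7]
eef_rot: [3.139, -0.002, 0.096]
wrist_force: [-0.3, -0.6, -2.2]
finger_gap: 66.7
```

View pics/p4.png

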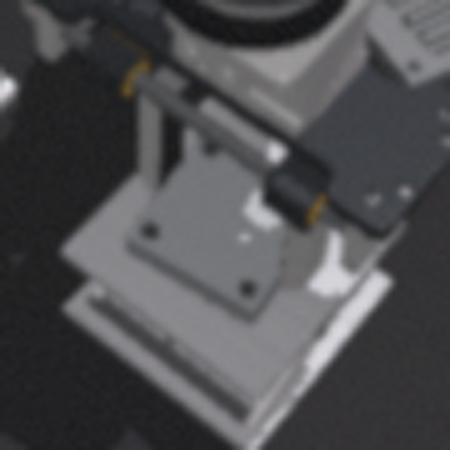

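The plate sits just above the jack, well centred. I'll lower it the last 1.5 mm, release, and go to the graphite plate.

```bash
python3 -m crank '[{"offset":[0,0,-0.0005],"spin":0},{"offset":[0,0,-0.001],"spin":0},{"offset":[0,0,-0.0012],"spin":0},{"offset":[0,0,-0.0012],"spin":0},{"offset":[0,0,-0.0012],"spin":0},{"offset":[0,0,-0.0012],"spin":0},{"offset":[0,0,-0.0012],"spin":0},{"offset":[0,0,-0.0012],"spin":0}]'; python3 -m crank '[{"offset":[0,0,0],"spin":0},{"offset":[0,0,0],"spin":0},{"offset":[0,0,0],"spin":0},{"offset":[0,0,0],"spin":0},{"offset":[0,0,0.002],"spin":0},{"offset":[0,0,0.015],"spin":0},{"offset":[0,0,0.04],"spin":0},{"offset":[0,0,0.06],"spin":0}]' 1; python3 -m crank '[{"offset":[-0.02,-0.003,0],"spin":-2},{"offset":[-0.05,-0.007,0],"spin":-5},{"offset":[-0.085,-0.012,0],"spin":-9},{"offset":[-0.12,-0.017,0],"spin":-13},{"offset":[-0.15,-0.022,-0.01],"spin":-17},{"offset":[-0.18,-0.026,-0.02],"spin":-20},{"offset":[-0.195,-0.028,-0.03],"spin":-20},{"offset":[-0.202,-0.029,-0.03],"spin":-20}]'; python3 - <<'E'
from fit import *
a=prep(manip.camera("scene"));b=prep(manip.camera("top"));
print("plate",fit([a],"graphite_plate",430,167,-.25))
Z["end_plate"]=75
for c in(a,b): print("end on jack",fit([c],"end_plate",632,196,.1))
E
```

```text
clock: 25.87
eef_pos: [631.7, 196.0, 62.8]
eef_rot: [3.139, -0.002, 0.096]
wrist_force: [-2.2, -1.6, 5.1]
finger_gap: 66.8
clock: 26.53
eef_pos: [631.8, 196.0, 124.9]
eef_rot: [3.139, -0.002, 0.096]
wrist_force: [0.0, -0.4, 0.5]
finger_gap: 93.9
clock: 27.2
eef_pos: [427.7, 166.7, 94.6]
eef_rot: [3.138, -0.001, -0.253]
wrist_force: [-0.9, -0.5, -0.8]
finger_gap: 93.9
plate ([431.4, 168.8, -14.6], np.float64(24.6))
end on jack ([621.0, 182.0, 8.3], np.float32(32.0))
end on jack ([629.8, 188.6, 12.5], np.float64(22.4))
```

```bash
python3 -m crank '[{"offset":[0.001,0,-0.015],"spin":0},{"offset":[0.002,0.0005,-0.035],"spin":0},{"offset":[0.002,0.0005,-0.055],"spin":0},{"offset":[0.002,0.0005,-0.072],"spin":0},{"offset":[0.002,0.0005,-0.084],"spin":0},{"offset":[0.002,0.0005,-0.09],"spin":0},{"offset":[0.002,0.0005,-0.0915],"spin":0},{"offset":[0.002,0.0005,-0.0915],"spin":0}]'; python3 -m crank '[{"offset":[0,0,0.0],"spin":0},{"offset":[0,0,0],"spin":0},{"offset":[0,0,0],"spin":0},{"offset":[0,0,0],"spin":0},{"offset":[0,0,0],"spin":0},{"offset":[0,0,0],"spin":0},{"offset":[0,0,0],"spin":0},{"offset":[0,0,0],"spin":0}]' 0 45; python3 -m crank '[{"offset":[0,0,0.004],"spin":0},{"offset":[0,0,0.01],"spin":0},{"offset":[0,0,0.02],"spin":0},{"offset":[0,0,0.035],"spin":0},{"offset":[0,0,0.055],"spin":0},{"offset":[0,0,0.08],"spin":0},{"offset":[0,0,0.11],"spin":0},{"offset":[0,0,0.135],"spin":0}]'
```

```text
clock: 27.97
eef_pos: [432.8, 167.9, 5.0]
eef_rot: [3.14, -0.004, -0.253]
wrist_force: [-0.1, -0.7, 0.8]
finger_gap: 93.9
clock: 28.63
eef_pos: [433.0, 167.9, 5.3]
eef_rot: [3.14, -0.004, -0.253]
wrist_force: [-1.2, -1.4, 4.9]
finger_gap: 63.7
clock: 29.3
eef_pos: [432.9, 167.9, 142.9]
eef_rot: [3.141, -0.005, -0.253]
wrist_force: [0.6, -0.3, -2.3]
finger_gap: 63.5
```

```bash
python3 -m crank '[{"offset":[0.008,-0.013,0],"spin":0},{"offset":[0.022,-0.037,0],"spin":1},{"offset":[0.038,-0.065,0],"spin":2},{"offset":[0.055,-0.093,0],"spin":3},{"offset":[0.072,-0.122,0],"spin":4},{"offset":[0.088,-0.15,0],"spin":5},{"offset":[0.105,-0.178,0],"spin":6},{"offset":[0.12,-0.204,0],"spin":7}]'; python3 -m crank '[{"offset":[0.016,-0.027,0],"spin":1},{"offset":[0.032,-0.054,0],"spin":2},{"offset":[0.047,-0.08,0],"spin":3},{"offset":[0.062,-0.105,0],"spin":3},{"offset":[0.077,-0.128,0],"spin":3},{"offset":[0.089,-0.149,0],"spin":3},{"offset":[0.098,-0.163,0],"spin":3},{"offset":[0.102,-0.169,0],"spin":3}]'
```

```text
clock: 29.97
eef_pos: [553.4, -37.9, 143.7]
eef_rot: [3.14, -0.006, -0.13]
wrist_force: [0.4, -0.7, -1.7]
finger_gap: 63.6
clock: 30.63
eef_pos: [655.7, -208.8, 144.0]
eef_rot: [3.14, -0.006, -0.079]
wrist_force: [-0.1, 0.4, -2.1]
finger_gap: 63.6
```

```bash
python3 -m crank '[{"offset":[0.001,0.001,-0.01],"spin":0},{"offset":[0.001,0.001,-0.025],"spin":0},{"offset":[0.001,0.001,-0.04],"spin":0},{"offset":[0.001,0.001,-0.053],"spin":0},{"offset":[0.001,0.001,-0.062],"spin":0},{"offset":[0.001,0.001,-0.068],"spin":0},{"offset":[0.001,0.001,-0.071],"spin":0},{"offset":[0.001,0.001,-0.071],"spin":0}]'; python3 - <<'E'
from h import *
a=manip.camera("scene");u,v=proj(a,[653,-208,64]).astype(int);U,V=proj(a,[632,196,75]).astype(int)
r=40
t=[cv2.resize(a["pixels"][y-r:y+r,x-r:x+r,::-1],(400,400),interpolation=cv2.INTER_CUBIC) for x,y in((u,v),(U,V))]
cv2.imwrite("pics/p5.png",np.hstack(t)); print(manip.read_state()["wrist_force"])
E
```

```text
clock: 31.3
eef_pos: [656.6, -207.5, 72.7]
eef_rot: [3.14, -0.005, -0.079]
wrist_force: [-0.4, 0.6, -1.4]
finger_gap: 63.2
[ 0.71185292 -0.16010474 -1.6034299 ]
```

View pics/p5.png

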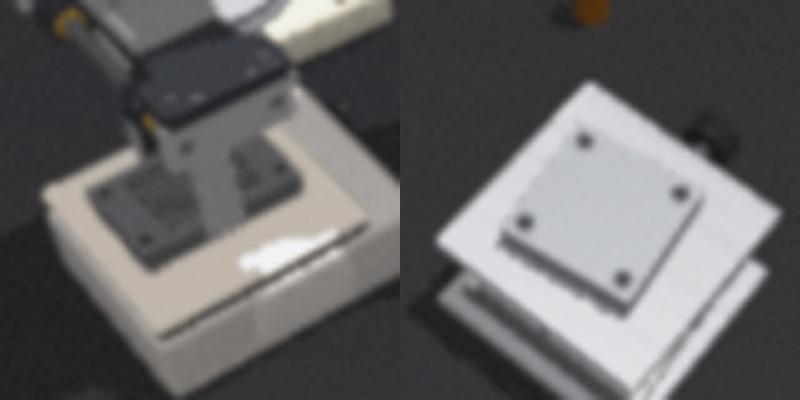

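The end plate lies flat and centred on the jack. The graphite plate hovers over the middle of the hot plate. I'll ease it down.

```bash
python3 -m crank '[{"offset":[0,0,-0.0005],"spin":0},{"offset":[0,0,-0.001],"spin":0},{"offset":[0,0,-0.0015],"spin":0},{"offset":[0,0,-0.002],"spin":0},{"offset":[0,0,-0.0025],"spin":0},{"offset":[0,0,-0.003],"spin":0},{"offset":[0,0,-0.003],"spin":0},{"offset":[0,0,-0.003],"spin":0}]'
```

```text
clock: 32.02
eef_pos: [656.9, -207.7, 70.3]
eef_rot: [3.14, -0.006, -0.079]
wrist_force: [-0.3, -0.2, -1.8]
finger_gap: 63.4
```

```bash
python3 -m crank '[{"offset":[0,0,-0.0005],"spin":0},{"offset":[0,0,-0.001],"spin":0},{"offset":[0,0,-0.0013],"spin":0},{"offset":[0,0,-0.0013],"spin":0},{"offset":[0,0,-0.0013],"spin":0},{"offset":[0,0,-0.0013],"spin":0},{"offset":[0,0,-0.0013],"spin":0},{"offset":[0,0,-0.0013],"spin":0}]'; python3 -m crank '[{"offset":[0,0,0],"spin":0},{"offset":[0,0,0],"spin":0},{"offset":[0,0,0],"spin":0},{"offset":[0,0,0],"spin":0},{"offset":[0,0,0.002],"spin":0},{"offset":[0,0,0.015],"spin":0},{"offset":[0,0,0.04],"spin":0},{"offset":[0,0,0.08],"spin":0}]' 1; python3 -m crank '[{"offset":[-0.02,0.01,0.01],"spin":0},{"offset":[-0.05,0.025,0.02],"spin":0},{"offset":[-0.085,0.04,0.03],"spin":0},{"offset":[-0.12,0.055,0.04],"spin":0},{"offset":[-0.155,0.07,0.05],"spin":0},{"offset":[-0.19,0.085,0.06],"spin":0},{"offset":[-0.22,0.1,0.06],"spin":0},{"offset":[-0.24,0.11,0.06],"spin":0}]'; python3 -m crank '[{"offset":[-0.02,0.01,0],"spin":0},{"offset":[-0.05,0.025,0],"spin":0},{"offset":[-0.07,0.04,0],"spin":0},{"offset":[-0.07,0.04,0],"spin":0},{"offset":[-0.07,0.04,0],"spin":0},{"offset":[-0.07,0.04,0],"spin":0},{"offset":[-0.07,0.04,0],"spin":0},{"offset":[-0.07,0.04,0],"spin":0}]'; python3 - <<'E'
from fit import *
a=prep(manip.camera("scene"));b=prep(manip.camera("top"))
for k,z,p in(("graphite_plate",79,(653.5,-208,-.08)),("end_plate",75,(632,196,.1)),("steel_disc",58,(523.5,-388,0)),("ceramic_strip",54,(678,-4.5,.41)),("copper_button",16,(556,393,0))):
    Z[k]=z; print(k,"S",*fit([a],k,*p),"T",*fit([b],k,*p),"J",*fit([a,b],k,*p))
def crop(c,p,r=24):
    x,y=proj(c,p).round().astype(int); return cv2.resize(c["pixels"][y-r:y+r,x-r:x+r,::-1],(160,160),interpolation=cv2.INTER_CUBIC)
T=[(653,-208,64),(632,196,60),(523,-388,46),(678,-4,42),(556,393,8)]
cv2.imwrite("pics/final.png",np.vstack([np.hstack([crop(c,p,30) for p in T]) for c in(a,b)]))
E
```

```text
clock: 32.68
eef_pos: [656.9, -207.7, 69.4]
eef_rot: [3.14, -0.006, -0.079]
wrist_force: [-3.8, 0.5, 5.8]
finger_gap: 63.3
clock: 33.35
eef_pos: [655.6, -207.2, 147.7]
eef_rot: [-3.141, -0.001, -0.079]
wrist_force: [0.2, -0.5, -0.0]
finger_gap: 93.8
clock: 34.02
eef_pos: [413.6, -96.3, 209.2]
eef_rot: [3.141, -0.003, -0.079]
wrist_force: [-0.2, -0.0, 0.0]
finger_gap: 93.6
clock: 34.68
eef_pos: [344.1, -56.6, 209.2]
eef_rot: [3.141, -0.003, -0.079]
wrist_force: [0.1, 0.4, -0.2]
finger_gap: 94.2
graphite_plate S [659.3, -198.3, -5.0] 43.8 T [651.3, -208.6, -4.4] 50.1 J [652.5, -208.1, -4.5] 36.2
end_plate S [620.6, 182.0, 8.6] 32.0 T [646.0, 192.2, 9.2] 22.8 J [643.9, 201.1, 12.1] 22.6
steel_disc S [532.6, -376.3, -0.1] 18.7 T [521.5, -386.8, -0.1] 12.2 J [522.8, -395.5, 0.1] 12.5
ceramic_strip S [680.7, -3.8, 22.5] 58.0 T [677.1, -6.4, 23.3] 46.5 J [680.2, -4.9, 23.7] 49.1
copper_button S [561.8, 396.7, -0.1] 60.0 T [556.2, 390.3, 0.0] 60.0 J [557.8, 393.5, 0.1] 48.1
```

View pics/final.png

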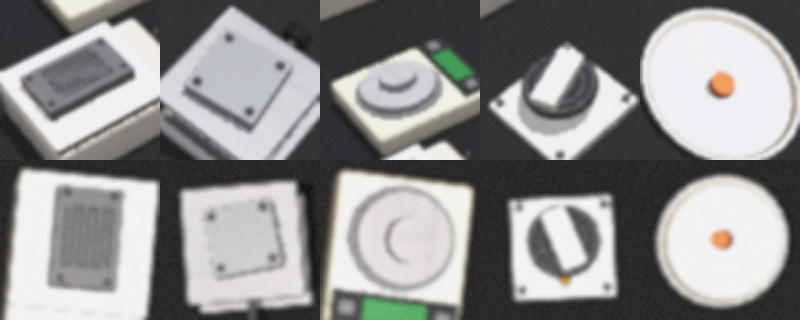

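All five lie flat and central in both views. The end-plate and disc outline fits drifted onto shadows because of low contrast, so I judged those two by hole and rim positions and by the release poses. Handing in.

```bash
python3 -c "
from cell import manip
print(manip.sign_off(), manip.read_state()['clock'])"
```

```text
the job is handed in; nothing more can be done
the job is handed in; nothing more can be done
```

I took both stacks apart and set all five samples on their stations, then handed the job in at about 35 s of the 104 s allowed. The stacked strip was the right one: it measured about 59×26 mm, against about 40×16 mm for the two loose ones. Nothing was dropped, the forces reported after each move stayed under 8 N, and the arm ended clear of everything.

| Sample | Station | How I judged it | Distance from the middle |
|---|---|---|---|
| Graphite plate | Hot plate | Joint outline fit | about 1 mm |
| Ceramic strip | Vacuum chuck | Joint outline fit | about 2 mm |
| Copper button | Porcelain dish | Joint outline fit | about 2 mm |
| End plate | Lab jack | Release pose, hole pattern in both views | 1–2 mm |
| Steel disc | Balance pan | Release pose, rim in both views | about 1 mm by the release pose |

- **Fits that failed:** the final outline fits for the end plate and the disc locked onto shadows and disagreed between views. I set them aside, so those two rest on the release poses and the pictures.
- **View disagreement:** at the start the two cameras differed by a steady 3 mm or so. Heights fitted with the calibration came out mostly 2–4 mm low. The button, chuck and balance-pan height fits were further off (9–12 mm), so for those I used the text's heights.

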